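# Re-nest three tube pieces in their tacking fixtures

## Robot

A 6-joint arm with a two-finger parallel gripper is mounted at the origin on a cart in front of the work surface, level with it; the furniture and walls round the work are solid. World frame = base frame: x ahead of the robot, y to its left, z up, the work surface at z = 0. Lengths are in mm, angles in degrees, forces in N, time in s.
With the tool pointing down it reaches from about 350 to 1000 mm from the base axis. Payload 7.1 kg.
Tool frame: the origin (TCP) lies at the very end of the fingers, on their centre line; the grasp point (between the pads) lies 19 mm behind it; y points along the fingers, z is the direction in which the jaws open and shut, and the axes are right-handed (so a half turn about y gives the same grasp; the last joint's range is limited). The gripper opens to 85 mm and grips with 20 to 120 N. Pads are 22 mm wide; open, the fingers measure 114 mm over their backs; the gripper's body (76 mm by 85 mm) begins 54 mm behind the grasp point. The pads swing forward as they close: fully open they stand 13 mm farther back than shut.
Start: joints at [-73.396, 24.242, 93.386, -0, 62.372, -1.089], TCP at [189.965, -595.414, 231.319] pointing down, gripper open.
Joint ranges: [-172.04, 172.04], [-51.8, 120.97], [4.93, 147.93], [-75.15, 255.16], [6.16, 154.13], [-145.62, 145.62]. Speed limits (degrees/s): [136.94, 136.94, 172.46, 180, 180, 180].

## Interface

Orientations are given as a 3x3 rotation matrix whose columns are the frame's x, y, z axes.
In Python, from plant import manip, eyes, finder gives the robot as it stands. The module is installed in compiled form; this text tells all that it offers.
- The arm moves only by the tool drive_tool, never from a script. Its argument "increments" is a list of rows, each an object with "dp": the shift along the world's x, y, z each as a share of 0.5 m, from -1 to 1, a list of three; "delta_rot": the turn, a rotation vector about the world's x, y, z each as a share of 180 degrees, from -1 to 1, a list of three. A call has 1 to 20 rows; each row shifts and turns the commanded pose from where the row before left it; what a row does not reach is not made up. A row lasts 1/8 s, in which the tool goes at most 62.5 mm and 10.7 degrees, less where a joint would pass 70% of its speed; a pose out of reach is approached as far as the arm can. A call with a number of a shift or a turn outside -1 to 1 is refused whole. A call with a gripper value outside its range is refused whole. "claw" is the opening, from 0 (shut) to 1 (fully open), set as the call begins (left out, the last holds). The fingers move at their own pace and stop on an object; "grip_force" is the grip in N (left out, the last holds). Time passes only in rows, so rows that do not move let the fingers close. It gives the time, the measured TCP pose, the force and the opening at its end, in the units of the state.
- manip.observe(): the state, without advancing time (a new reading comes with each control period).
- eyes.grab_frame(name): name is "scene" or "top"; returns a dict with "frame" (420x560x3 uint8, red, green, blue), "mtx" (3x3 intrinsics, pixels), "T" (4x4, takes a point from camera to world coordinates). Camera axes: x right, y up, looking along -z (the intrinsics and any distortion apply to the point x, -y, -z); pixel columns grow to the right and rows downward; lengths in mm; the calibration is good to about 2 mm. A picture is of the moment at which its call begins. There is no depth.
- manip.hand_in(): hands the job in, once; it reports no verdict.
Trained networks look in a picture, given as the dict that the camera call returned (one of the last four; its "shot" number tells which), for a name from the list of things; names that differ only in an ending like _2 or _b are one class to them, and where a whole thing is asked for, a point or a joint stands for the part that bears it (a point fixed in the world has none). Each returns a list of dicts, best first, with "score" (0 to 1); they miss things now and then, are a little off and sometimes report something else, mostly with a low value. They report only what shows in the picture. A call takes as long as a camera call. They do not tell look-alikes from the thing itself.
- finder.cut_out(picture, target): "mask" (420x560 bool, what is visible of it).
- finder.mark_of(picture, target): "point" ([x, y, z] in mm, in world coordinates, good to about 4 mm: a listed point, or the origin of a listed thing).
The state is a dict: "time_s": time; "joints": joint angles; "joint_velocities": joint speeds; "effort": joint torques, N m; "tool_pos": TCP position; "tool_rot": TCP orientation; "ft_force": force on the tool from outside, world axes, zero at the start; "torque": the same for the moment, N m; "width": finger opening in mm.
Only numpy, scipy, OpenCV 4.12 (cv2) and the standard library are available. Lean on these libraries where they do the work, as an engineer would, in place of code of your own. Each camera call takes 0.05 s, during which the arm holds its last target.

## Task

The three square tubes lie in the wrong tacking fixtures: the longest rides on top of the shortest fixture's stops and the other two lie loose in nests too long for them. Move each tube into the fixture whose nest fits its length, lying flat on the seats between the end stops; the plywood board is free to park one on the way. Leave the paint marker where it lies.

Things in the scene. Friction and masses are not known exactly. Their poses are not given: they have to be found in the camera images.
- tube_short: Loose piece of rusty brown square steel tube lying on its side, 30 x 90 x 30 mm (x, y, z): the shortest of the three. Origin: centre of its underside; y runs along the tube, z up. Grip it across x at its middle. 0.1 to 0.4 kg.
- tube_medium: Loose piece of rusty brown square steel tube lying on its side, 40 x 110 x 40 mm (x, y, z): the thickest and middle-long of the three. Origin: centre of its underside; y runs along the tube, z up. Grip it across x at its middle. 0.1 to 0.4 kg.
- tube_long: Loose piece of rusty brown square steel tube lying on its side, 25 x 130 x 25 mm (x, y, z): the longest and slimmest of the three. Origin: centre of its underside; y runs along the tube, z up. Grip it across x at its middle. 0.1 to 0.4 kg.
- fixture_short: Tacking fixture bolted down: aluminium plate 76 x 180 x 10 mm (x, y, z), steel end stops, low corner cheeks, black knob outside the +y stop (unused). Nest 100 mm long (y, between stops) x 48 mm wide; tube seats 16 mm, stops and cheeks 32 mm, knob 33 mm above the table. 45 deg lead-ins of 4 to 5 mm. Long sides open at mid-length for fingers. Origin: at table level below the nest's middle.
- fixture_medium: Tacking fixture bolted down: aluminium plate 76 x 200 x 10 mm (x, y, z), steel end stops, low corner cheeks, black knob outside the +y stop (unused). Nest 120 mm long (y, between stops) x 48 mm wide; tube seats 16 mm, stops and cheeks 32 mm, knob 33 mm above the table. 45 deg lead-ins of 4 to 5 mm. Long sides open at mid-length for fingers. Origin: at table level below the nest's middle.
- fixture_long: Tacking fixture bolted down: aluminium plate 76 x 220 x 10 mm (x, y, z), steel end stops, low corner cheeks, black knob outside the +y stop (unused). Nest 140 mm long (y, between stops) x 48 mm wide; tube seats 16 mm, stops and cheeks 32 mm, knob 33 mm above the table. 45 deg lead-ins of 4 to 5 mm. Long sides open at mid-length for fingers. Origin: at table level below the nest's middle.
- plywood_board: Bare plywood board, 110 x 180 x 9 mm (x, y, z), fixed flat on the table and empty at the start: a free spot to set a tube down on the way. Origin: centre of its underside, so its top is 9 mm above the origin; y along its length.
- marker: Paint marker, white and yellow, 16 x 138 x 16 mm, lying loose in the middle between the fixtures, roughly along world x. Origin: centre of its underside. To be left alone.
Mind the look-alikes: they are no part of the job. What is shaped like the tube_long but pink is not meant.

How it is judged (in metres and radians):
At the end, for the whole second after the job is handed in: Each tube lies flat and at rest on the seats of its own fixture (short in short, medium in medium, long in long): its underside less than 19.5 mm above the fixture's foot, its middle within 14 mm across and 9 mm along the nest of the nest's middle, and within 0.2 rad of the nest's direction (x of tube_short in the frame of fixture_short between -0.014 and 0.014 m and y of tube_short in the frame of fixture_short between -0.009 and 0.009 m and z of tube_short in the frame of fixture_short below 0.0195 m and angle between the y axis of tube_short and the y axis of fixture_short, either way round below 0.2 rad and angle between each of tube_short, tube_medium, tube_long's own z axis and vertical below 0.06 rad and linear speed of each of tube_short, tube_medium, tube_long below 0.01 m/s and angular speed of each of tube_short, tube_medium, tube_long below 0.1 rad/s and x of tube_medium in the frame of fixture_medium between -0.014 and 0.014 m and y of tube_medium in the frame of fixture_medium between -0.009 and 0.009 m and z of tube_medium in the frame of fixture_medium below 0.0195 m and angle between the y axis of tube_medium and the y axis of fixture_medium, either way round below 0.2 rad and x of tube_long in the frame of fixture_long between -0.014 and 0.014 m and y of tube_long in the frame of fixture_long between -0.009 and 0.009 m and z of tube_long in the frame of fixture_long below 0.0195 m and angle between the y axis of tube_long and the y axis of fixture_long, either way round below 0.2 rad); the robot touches nothing.
It fails at once if the paint marker is moved more than 30 mm (distance of marker from where it was at the start of the episode above 0.03 m).
It also fails if it takes over 99 s, if anything falls off the work surface, if the arm or the gripper's body presses on something with over 40 N, if the wrist force passes 120 N, or if a joint passes its speed limit or range.

## Working session

There is one attempt and no reset: what is moved stays moved. The work goes in short steps, Python scripts to look and compute and a tool call to move; the robot and the scene stay as the last step left them, time stands still between calls to the robot, and variables do not carry over. Pictures are saved under pics/ and viewed, and the job is handed in when it is done.

Besides the shell and the picture viewer there is one more tool, called after "Emit:" by a JSON object that holds its "api" and its "payload", one argument or row to a line. drive_tool: Moves the arm, as the interface text tells. Shift numbers are shares of 0.5 m and turn numbers shares of 180 degrees, none past 1 either way. Its arguments: {"type":"object","properties":{"increments":{"type":"array"},"claw":{"type":"number"},"grip_force":{"type":"number"}},"required":["increments"]}

```bash
mkdir -p pics
python3 - <<'E'
from plant import manip, eyes, finder
import cv2, numpy as np, pickle
s=manip.observe(); print(s['time_s'],s['tool_pos'],s['tool_rot'],s['width'])
P={}
for n in ['top','scene']:
    f=eyes.grab_frame(n); P[n]=f
    cv2.imwrite(f'pics/{n}0.png',f['frame'][:,:,::-1]); print(n,f['mtx'],f['T'],[k for k in f])
    for t in ['tube_short','tube_medium','tube_long','fixture_short','fixture_medium','fixture_long','plywood_board','marker']:
        for r in finder.mark_of(f,t)[:3]: print(n,t,round(r['score'],2),np.round(r['point'],1))
pickle.dump(P,open('p0.pkl','wb'))
print(manip.observe()['time_s'])
E
```

```text
0.0 [ 189.82168969 -594.88476873  230.52913078] [[-9.52695368e-01 -4.61844213e-04  3.03926508e-01]
 [-3.03926859e-01  1.50667053e-03 -9.52694177e-01]
 [-1.79208222e-05 -9.99998758e-01 -1.57576490e-03]] 85.60891593083198
top [[478.56949962   0.         280.39020977]
 [  0.         478.56949962 211.45245329]
 [  0.           0.           1.        ]] [[-1.70616966e-02  9.88086553e-01 -1.52950523e-01  4.08785630e+02]
 [-9.99799550e-01 -1.84628256e-02 -7.74494372e-03  1.54919161e+01]
 [-1.04765736e-02  1.52787722e-01  9.88203498e-01  1.02398258e+03]
 [ 0.00000000e+00  0.00000000e+00  0.00000000e+00  1.00000000e+00]] ['frame', 'mtx', 'T', 'shot']
top tube_short 0.67 [632.2 186.3  15.2]
top tube_medium 0.55 [ 647.5 -157.    13.8]
top tube_long 0.76 [439.5  27.9   3.6]
top tube_long 0.68 [ 443.3 -196.8   36. ]
top fixture_short 0.88 [ 438.2 -194.2   -0.5]
top fixture_medium 0.79 [629.1 177.5   0.7]
top fixture_long 0.79 [ 652.8 -160.1    1.5]
top marker 0.62 [555.4  22.7   2. ]
scene [[414.76401853   0.         286.50244091]
 [  0.         414.76401853 214.00583814]
 [  0.           0.           1.        ]] [[ 7.01349739e-01  4.15637513e-01 -5.79097575e-01  5.93799139e+01]
 [-7.12815871e-01  4.10592891e-01 -5.68600925e-01 -4.83326931e+02]
 [ 1.44147354e-03  8.11578053e-01  5.84242232e-01  5.49731379e+02]
 [ 0.00000000e+00  0.00000000e+00  0.00000000e+00  1.00000000e+00]] ['frame', 'mtx', 'T', 'shot']
scene tube_short 0.61 [629.9 185.9  16.1]
scene tube_medium 0.59 [ 650.3 -152.6   14.8]
scene tube_long 0.92 [438.9  28.9   2.8]
scene tube_long 0.62 [ 437.9 -200.    31.1]
scene fixture_short 0.81 [ 436.4 -194.5   -0.8]
scene fixture_medium 0.7 [6.295e+02 1.790e+02 6.000e-01]
scene fixture_long 0.91 [ 651.7 -161.9   -1.7]
scene plywood_board 0.89 [ 4.386e+02  2.604e+02 -4.000e-01]
scene marker 0.82 [553.   18.9  -4.4]
scene marker 0.24 [ 440.2 -197.7   35. ]
0.9
```

View pics/top0.png

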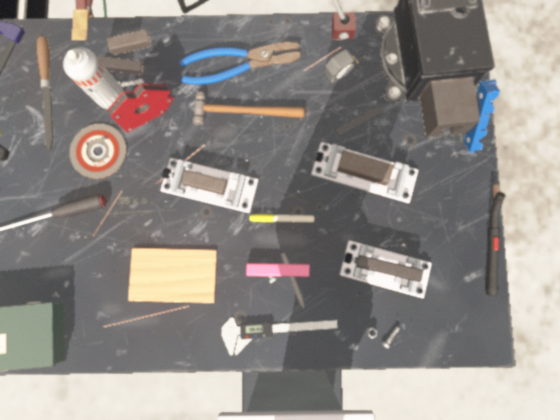

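View pics/scene0.png

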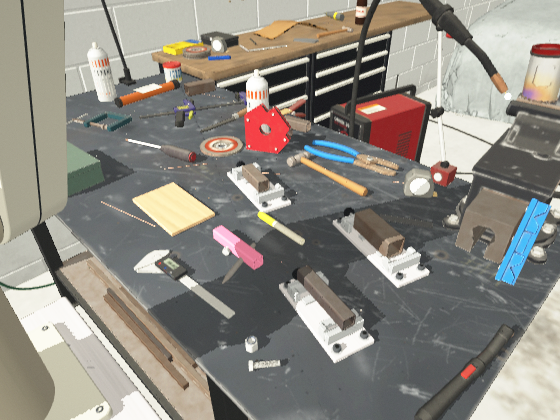

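```bash
cat > h.py <<'E'
import numpy as np, cv2
def ray(f,px,z):
    px=np.atleast_2d(px).astype(float);K=f['mtx'];T=f['T']
    d=np.c_[(px[:,0]-K[0,2])/K[0,0],-(px[:,1]-K[1,2])/K[1,1],-np.ones(len(px))]@T[:3,:3].T
    o=T[:3,3];return o+d*((z-o[2])/d[:,2])[:,None]
def proj(f,P):
    P=np.atleast_2d(P);T=f['T'];K=f['mtx'];c=(P-T[:3,3])@T[:3,:3]
    return np.c_[K[0,0]*c[:,0]/-c[:,2]+K[0,2],-K[1,1]*c[:,1]/-c[:,2]+K[1,2]]
def rect(f,mask,z):
    m=mask.astype(np.uint8);n,l,st,_=cv2.connectedComponentsWithStats(m)
    m=(l==1+np.argmax(st[1:,4])).astype(np.uint8)
    c=max(cv2.findContours(m,cv2.RETR_EXTERNAL,cv2.CHAIN_APPROX_NONE)[0],key=len)[:,0]
    w=ray(f,c,z)[:,:2].astype(np.float32)
    (cx,cy),(a,b),t=cv2.minAreaRect(w)
    bx=cv2.boxPoints(((cx,cy),(a,b),t)); e=max((bx[1]-bx[0],bx[2]-bx[1]),key=np.linalg.norm)
    if e[1]<0:e=-e
    return np.round([cx,cy,max(a,b),min(a,b),np.degrees(np.arctan2(-e[0],e[1]))],1)
E
python3 - <<'E'
from plant import manip, eyes, finder
import cv2, numpy as np
from h import *
Z=dict(tube_short=46,tube_medium=56,tube_long=57,fixture_short=10,fixture_medium=10,fixture_long=10,plywood_board=9,marker=8)
fs={n:eyes.grab_frame(n) for n in ['top','scene']}
for n,f in fs.items():
    for t in Z:
        for r in finder.cut_out(f,t)[:2]:
            print(n,t,round(r['score'],2),r['mask'].sum(),rect(f,r['mask'],Z[t]))
f=fs['top']['frame']
for i,(x,y) in enumerate([(388,268),(365,170),(210,185),(278,270)]):
    cv2.imwrite(f'pics/c{i}.png',cv2.resize(f[y-40:y+40,x-60:x+60,::-1],None,fx=5,fy=5,interpolation=cv2.INTER_CUBIC))
a=[cv2.imread(f'pics/c{i}.png') for i in range(4)]
cv2.imwrite('pics/c.png',cv2.resize(np.vstack([np.hstack(a[:2]),np.hstack(a[2:])]),(795,530)))
E
```

```text
top tube_short 0.63 730 [625.5 181.9  96.5  34.7 -14.9]
top tube_medium 0.97 1188 [ 647.  -152.9  109.7   50.   -18.5]
top tube_long 0.98 810 [ 439.1 -194.2  130.7   25.4  -13.3]
top tube_long 0.94 685 [440.6  32.9 122.6  24.   -2.2]
top fixture_short 0.97 2351 [ 440.1 -194.8  180.6   79.4  -16.6]
top fixture_medium 0.93 2562 [628.6 179.8 206.7  79.  -14.5]
top fixture_long 0.58 2324 [ 649.4 -160.4  221.1   81.   -17.5]
top plywood_board 0.75 4499 [434.3 253.3 180.9 112.   -2.1]
top marker 0.66 448 [552.9  21.4 135.1  15.2  -1.1]
scene tube_short 0.93 485 [611.5 164.8 131.8  44.5 -16.5]
scene tube_short 0.17 2822 [ 418.3 -210.8  186.6   81.8  -16.3]
scene tube_medium 0.87 1401 [ 630.6 -167.3  142.6   67.8  -18.7]
scene tube_long 0.98 1422 [ 430.4 -202.1  142.9   37.2  -13.7]
scene tube_long 0.55 842 [412.   -9.9 139.7  34.5  -2.5]
scene fixture_short 0.92 2949 [ 444.3 -189.7  203.2   88.8  -16. ]
scene fixture_short 0.4 473 [651.6 212.5 141.3  48.5 -18.4]
scene fixture_medium 0.86 1163 [633.1 187.3 244.4  93.4 -13.3]
scene fixture_long 0.82 2136 [ 653.6 -154.   249.7  100.   -15.8]
scene plywood_board 0.7 1401 [ 467.2 -174.8  156.9   38.5  -14.3]
scene plywood_board 0.6 2413 [433.9 248.1 195.  117.1  -2.5]
scene marker 0.54 268 [551.6  19.7 138.7  16.9  -2.2]
```

View pics/c.png

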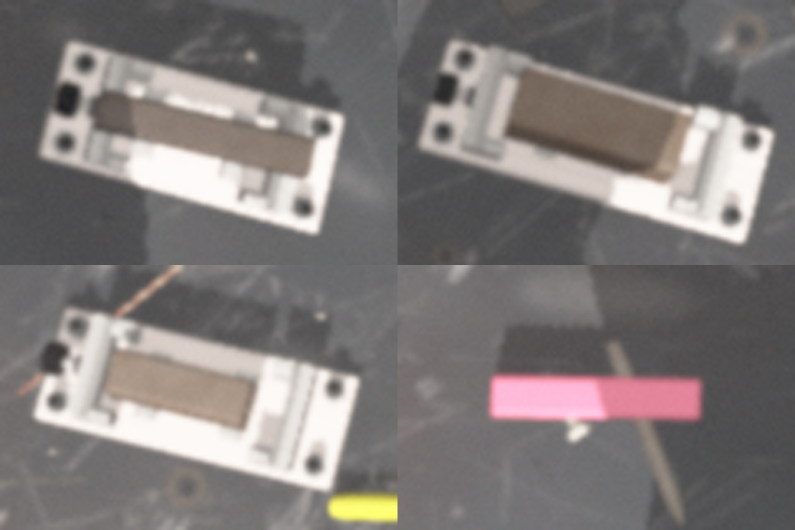

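```bash
cat > fit.py <<'E'
from h import *
from scipy.optimize import minimize
def box(x,y,t,w,l,z0,z1):
    c,s=np.cos(t),np.sin(t)
    q=np.array([[a*w/2,b*l/2,z] for a in(-1,1) for b in(-1,1) for z in(z0,z1)])
    return np.c_[x+c*q[:,0]-s*q[:,1],y+s*q[:,0]+c*q[:,1],q[:,2]]
S=8
def hullmask(f,boxes):
    m=np.zeros((420*2,560*2),np.uint8)
    for b in boxes:
        h=cv2.convexHull(np.round((proj(f,b)+.5)*2*16).astype(np.int32))
        cv2.fillConvexPoly(m,h,1,cv2.LINE_8,4)
    return m
def fit(f,mask,w,l,z0,z1,p0):
    M=cv2.resize(mask.astype(np.uint8),None,fx=2,fy=2,interpolation=cv2.INTER_NEAREST)
    def cost(p):
        m=hullmask(f,[box(p[0],p[1],np.radians(p[2]),w,l,z0,z1)])
        return 1-(m&M).sum()/(m|M).sum()
    r=minimize(cost,p0,method='Nelder-Mead',options=dict(initial_simplex=np.array([p0]+[np.array(p0)+d for d in([6,0,0],[0,6,0],[0,0,4])]),xatol=.05,fatol=1e-5))
    return r.x,1-r.fun
E
python3 - <<'E'
from plant import manip, eyes, finder
from fit import *
f=eyes.grab_frame('top'); f2=eyes.grab_frame('scene')
C={'short':((328,228),[(70,42),(345,115),(318,234),(38,156)],180,(440,-195,-16)),
'long':((305,130),[(55.5,40),(377.5,130),(344.5,243),(20.5,148)],220,(650,-160,-17)),
'medium':((150,145),[(68,45),(360,111),(332,225),(33,152)],200,(629,179,-15))}
vis=f['frame'][:,:,::-1].copy(); vis2=f2['frame'][:,:,::-1].copy()
def draw(v,ff,b):
    cv2.polylines(v,[np.round(cv2.convexHull(proj(ff,b).astype(np.float32))*16).astype(np.int32)],True,(0,255,0),1,cv2.LINE_AA,4)
for n,(o,c,L,g) in C.items():
    px=np.array(c)/3.3125+np.array(o)-.35
    w=ray(f,px,10)[:,:2]
    def res(p):
        b=box(p[0],p[1],np.radians(p[2]),76,L,10,10)[::2,:2]
        d=np.linalg.norm(w[:,None]-b[None],axis=2).min(1); return (d**2).sum()
    r=minimize(res,g,method='Nelder-Mead'); print('fixture',n,np.round(r.x,1),'rms',np.sqrt(r.fun/4))
    fm=[q for q in finder.cut_out(f,'fixture_'+n)]
    b=box(*r.x[:2],np.radians(r.x[2]),76,L,0,10); draw(vis,f,b);draw(vis2,f2,b)
for n,w,l,h,z,g in [('short',30,90,30,16,(631,184,-15)),('medium',40,110,40,16,(649,-155,-18)),('long',25,130,25,32,(440,-196,-14))]:
    for ff,nm,v in((f,'top',vis),(f2,'scene',vis2)):
        k=finder.cut_out(ff,'tube_'+n)
        for q in k[:2]:
            x,s=fit(ff,q['mask'],w,l,z,z+h,g); print(nm,'tube',n,np.round(x,1),round(s,2))
            if s>.6: draw(v,ff,box(x[0],x[1],np.radians(x[2]),w,l,z,z+h))
a=cv2.resize(vis[120:320,140:440],(795,530)); cv2.imwrite('pics/o1.png',a)
a=cv2.resize(vis2[140:370,200:460],None,fx=2.5,fy=2.5); cv2.imwrite('pics/o2.png',a)
E
```

```text
fixture short [ 439.8 -195.6  -16.4] rms 0.8007538192278124
fixture long [ 649.2 -160.6  -17.8] rms 1.6180017840873715
fixture medium [627.1 176.4 -14.6] rms 1.2676097688017844
top tube short [628.7 184.6 -13.9] 0.94
top tube medium [ 652.2 -154.3  -18.9] 0.95
scene tube medium [ 651.5 -155.7  -19. ] 0.92
scene tube medium [ 649. -155.  -18.] 0.0
top tube long [ 440. -196.  -14.] 0.0
top tube long [ 440.7 -195.1  -14.2] 0.93
scene tube long [ 440. -196.  -14.] 0.0
scene tube long [ 440. -196.  -14.] 0.0
```

View pics/o1.png

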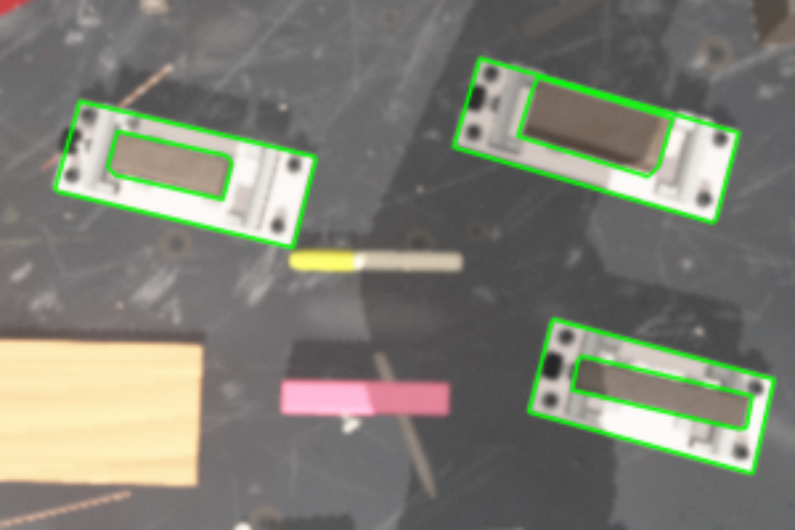

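View pics/o2.png

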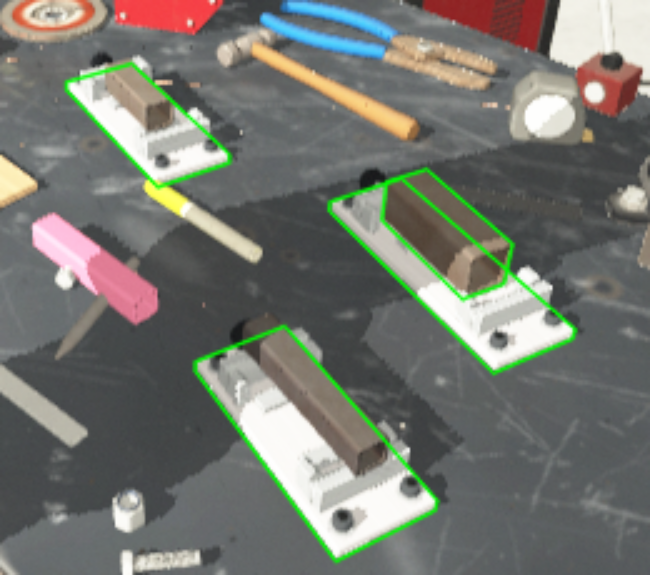

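Emit:
{"api": "drive_tool", "payload": {
  "increments": [
    {"dp": [0.05, 0.08, -0.016], "delta_rot": [0, 0, 0.0323]},
    {"dp": [0.05, 0.08, -0.016], "delta_rot": [0, 0, 0.0323]},
    {"dp": [0.05, 0.08, -0.016], "delta_rot": [0, 0, 0.0323]},
    {"dp": [0.05, 0.08, -0.016], "delta_rot": [0, 0, 0.0323]},
    {"dp": [0.05, 0.08, -0.016], "delta_rot": [0, 0, 0.0323]},
    {"dp": [0.05, 0.08, -0.016], "delta_rot": [0, 0, 0.0323]},
    {"dp": [0.05, 0.08, -0.016], "delta_rot": [0, 0, 0.0323]},
    {"dp": [0.05, 0.08, -0.016], "delta_rot": [0, 0, 0.0323]},
    {"dp": [0.05, 0.08, -0.016], "delta_rot": [0, 0, 0.0323]},
    {"dp": [0.05, 0.08, -0.016], "delta_rot": [0, 0, 0.0323]},
    {"dp": [0, 0, 0], "delta_rot": [0, 0, 0]},
    {"dp": [0, 0, 0], "delta_rot": [0, 0, 0]}
  ],
  "claw": 1,
  "grip_force": 50
}}

```text
time_s: 3.85
tool_pos: [440.0, -195.5, 151.4]
tool_rot: [[-0.245, -0.0, 0.97], [-0.97, -0.0, -0.245], [0.0, -1.0, 0.0]]
ft_force: [0.1, 0.3, -0.7]
width: 85.2
```

Emit:
{"api": "drive_tool", "payload": {
  "increments": [
    {"dp": [0, 0, -0.06], "delta_rot": [0, 0, 0]},
    {"dp": [0, 0, -0.06], "delta_rot": [0, 0, 0]},
    {"dp": [0, 0, -0.06], "delta_rot": [0, 0, 0]},
    {"dp": [0, 0, -0.04], "delta_rot": [0, 0, 0]},
    {"dp": [0, 0, -0.025], "delta_rot": [0, 0, 0]},
    {"dp": [0, 0, 0], "delta_rot": [0, 0, 0]}
  ]
}}

```text
time_s: 4.6
tool_pos: [439.4, -196.0, 28.4]
tool_rot: [[-0.246, -0.001, 0.969], [-0.969, 0.0, -0.246], [-0.0, -1.0, -0.001]]
ft_force: [0.1, 0.0, -0.6]
width: 85.4
```

Emit:
{"api": "drive_tool", "payload": {
  "increments": [
    {"dp": [0, 0, 0], "delta_rot": [0, 0, 0]},
    {"dp": [0, 0, 0], "delta_rot": [0, 0, 0]},
    {"dp": [0, 0, 0], "delta_rot": [0, 0, 0]},
    {"dp": [0, 0, 0], "delta_rot": [0, 0, 0]},
    {"dp": [0, 0, 0], "delta_rot": [0, 0, 0]},
    {"dp": [0, 0, 0], "delta_rot": [0, 0, 0]},
    {"dp": [0, 0, 0], "delta_rot": [0, 0, 0]},
    {"dp": [0, 0, 0], "delta_rot": [0, 0, 0]}
  ],
  "claw": 0
}}

```text
time_s: 5.6
tool_pos: [440.3, -195.5, 29.4]
tool_rot: [[-0.245, 0.001, 0.97], [-0.97, -0.0, -0.245], [0.0, -1.0, 0.001]]
ft_force: [-0.9, 0.1, 5.1]
width: 24.3
```

Emit:
{"api": "drive_tool", "payload": {
  "increments": [
    {"dp": [0, 0, 0.02], "delta_rot": [0, 0, 0]},
    {"dp": [0, 0, 0.06], "delta_rot": [0, 0, 0]},
    {"dp": [0, 0, 0.06], "delta_rot": [0, 0, 0]},
    {"dp": [0, 0, 0.06], "delta_rot": [0, 0, 0]},
    {"dp": [0, 0, 0.045], "delta_rot": [0, 0, 0]},
    {"dp": [0, 0, 0], "delta_rot": [0, 0, 0]}
  ]
}}

```text
time_s: 6.35
tool_pos: [441.0, -195.8, 153.1]
tool_rot: [[-0.245, 0.004, 0.97], [-0.97, -0.002, -0.245], [0.001, -1.0, 0.004]]
ft_force: [0.6, 0.0, -1.6]
width: 24.5
```

Emit:
{"api": "drive_tool", "payload": {
  "increments": [
    {"dp": [-0.001, 0.05, 0], "delta_rot": [0, 0, 0]},
    {"dp": [-0.001, 0.1, 0], "delta_rot": [0, 0, 0]},
    {"dp": [-0.001, 0.1, 0], "delta_rot": [0, 0, 0]},
    {"dp": [-0.001, 0.1, 0], "delta_rot": [0, 0, 0]},
    {"dp": [-0.001, 0.1, 0], "delta_rot": [0, 0, 0]},
    {"dp": [-0.001, 0.1, 0], "delta_rot": [0, 0, 0]},
    {"dp": [-0.001, 0.1, 0], "delta_rot": [0, 0, 0]},
    {"dp": [-0.001, 0.1, 0], "delta_rot": [0, 0, 0]},
    {"dp": [-0.001, 0.1, 0], "delta_rot": [0, 0, 0]},
    {"dp": [-0.001, 0.05, 0], "delta_rot": [0, 0, 0]},
    {"dp": [0, 0, 0], "delta_rot": [0, 0, 0]},
    {"dp": [0, 0, -0.06], "delta_rot": [0, 0, 0]},
    {"dp": [0, 0, -0.06], "delta_rot": [0, 0, 0]},
    {"dp": [0, 0, -0.06], "delta_rot": [0, 0, 0]},
    {"dp": [0, 0, -0.06], "delta_rot": [0, 0, 0]},
    {"dp": [0, 0, -0.03], "delta_rot": [0, 0, 0]},
    {"dp": [0, 0, -0.01], "delta_rot": [0, 0, 0]},
    {"dp": [0, 0, 0], "delta_rot": [0, 0, 0]}
  ]
}}

```text
time_s: 8.6
tool_pos: [435.2, 254.4, 11.6]
tool_rot: [[-0.245, 0.0, 0.97], [-0.97, 0.0, -0.245], [-0.0, -1.0, 0.0]]
ft_force: [-0.1, -0.1, -0.4]
width: 24.1
```

Emit:
{"api": "drive_tool", "payload": {
  "increments": [
    {"dp": [0, 0, -0.004], "delta_rot": [0, 0, 0]},
    {"dp": [0, 0, -0.002], "delta_rot": [0, 0, 0]},
    {"dp": [0, 0, 0], "delta_rot": [0, 0, 0]}
  ]
}}

```text
time_s: 8.98
tool_pos: [435.4, 254.9, 9.1]
tool_rot: [[-0.245, 0.001, 0.97], [-0.97, 0.001, -0.245], [-0.001, -1.0, 0.001]]
ft_force: [-0.7, -0.9, 5.3]
width: 24.1
```

Emit:
{"api": "drive_tool", "payload": {
  "increments": [
    {"dp": [0, 0, 0], "delta_rot": [0, 0, 0]},
    {"dp": [0, 0, 0], "delta_rot": [0, 0, 0]},
    {"dp": [0, 0, 0], "delta_rot": [0, 0, 0]},
    {"dp": [0, 0, 0], "delta_rot": [0, 0, 0]},
    {"dp": [0, 0, 0], "delta_rot": [0, 0, 0]}
  ],
  "claw": 1
}}

```text
time_s: 9.6
tool_pos: [435.0, 254.6, 8.3]
tool_rot: [[-0.245, -0.0, 0.97], [-0.97, -0.0, -0.245], [0.0, -1.0, -0.0]]
ft_force: [0.2, -0.4, 0.6]
width: 85.3
```

Emit:
{"api": "drive_tool", "payload": {
  "increments": [
    {"dp": [0, 0, 0.03], "delta_rot": [0, 0, 0]},
    {"dp": [0, 0, 0.06], "delta_rot": [0, 0, 0]},
    {"dp": [0, 0, 0.06], "delta_rot": [0, 0, 0]},
    {"dp": [0, 0, 0.06], "delta_rot": [0, 0, 0]},
    {"dp": [0, 0, 0.06], "delta_rot": [0, 0, 0]},
    {"dp": [0, 0, 0.02], "delta_rot": [0, 0, 0]},
    {"dp": [0, 0, 0], "delta_rot": [0, 0, 0]}
  ]
}}

```text
time_s: 10.48
tool_pos: [435.2, 254.7, 154.0]
tool_rot: [[-0.245, 0.001, 0.97], [-0.97, 0.001, -0.245], [-0.001, -1.0, 0.001]]
ft_force: [-0.2, -0.4, 0.1]
width: 85.6
```

Emit:
{"api": "drive_tool", "payload": {
  "increments": [
    {"dp": [0.0645, -0.0233, 0], "delta_rot": [0, 0, 0]},
    {"dp": [0.0645, -0.0233, 0], "delta_rot": [0, 0, 0]},
    {"dp": [0.0645, -0.0233, 0], "delta_rot": [0, 0, 0]},
    {"dp": [0.0645, -0.0233, 0], "delta_rot": [0, 0, 0]},
    {"dp": [0.0645, -0.0233, 0], "delta_rot": [0, 0, 0]},
    {"dp": [0.0645, -0.0233, 0], "delta_rot": [0, 0, 0]},
    {"dp": [0, 0, 0], "delta_rot": [0, 0, 0]},
    {"dp": [0, 0, -0.06], "delta_rot": [0, 0, 0]},
    {"dp": [0, 0, -0.06], "delta_rot": [0, 0, 0]},
    {"dp": [0, 0, -0.06], "delta_rot": [0, 0, 0]},
    {"dp": [0, 0, -0.06], "delta_rot": [0, 0, 0]},
    {"dp": [0, 0, -0.024], "delta_rot": [0, 0, 0]},
    {"dp": [0, 0, -0.01], "delta_rot": [0, 0, 0]},
    {"dp": [0, 0, 0], "delta_rot": [0, 0, 0]}
  ]
}}

```text
time_s: 12.22
tool_pos: [628.6, 184.9, 16.7]
tool_rot: [[-0.245, 0.0, 0.97], [-0.97, 0.0, -0.245], [-0.0, -1.0, 0.0]]
ft_force: [-0.1, 0.3, -0.2]
width: 85.3
```

Emit:
{"api": "drive_tool", "payload": {
  "increments": [
    {"dp": [0, 0, 0], "delta_rot": [0, 0, 0]},
    {"dp": [0, 0, 0], "delta_rot": [0, 0, 0]},
    {"dp": [0, 0, 0], "delta_rot": [0, 0, 0]},
    {"dp": [0, 0, 0], "delta_rot": [0, 0, 0]},
    {"dp": [0, 0, 0], "delta_rot": [0, 0, 0]},
    {"dp": [0, 0, 0], "delta_rot": [0, 0, 0]},
    {"dp": [0, 0, 0], "delta_rot": [0, 0, 0]},
    {"dp": [0, 0, 0], "delta_rot": [0, 0, 0]}
  ],
  "claw": 0
}}

```text
time_s: 13.22
tool_pos: [629.0, 184.8, 17.0]
tool_rot: [[-0.245, 0.001, 0.97], [-0.97, 0.0, -0.245], [-0.001, -1.0, 0.001]]
ft_force: [-1.1, -0.2, 6.1]
width: 29.5
```

Emit:
{"api": "drive_tool", "payload": {
  "increments": [
    {"dp": [0, 0, 0.02], "delta_rot": [0, 0, 0]},
    {"dp": [0, 0, 0.06], "delta_rot": [0, 0, 0]},
    {"dp": [0, 0, 0.06], "delta_rot": [0, 0, 0]},
    {"dp": [0, 0, 0.06], "delta_rot": [0, 0, 0]},
    {"dp": [0, 0, 0.06], "delta_rot": [0, 0, 0]},
    {"dp": [0, 0, 0.014], "delta_rot": [0, 0, 0]},
    {"dp": [0, 0, 0], "delta_rot": [0, 0, 0]}
  ]
}}

```text
time_s: 14.1
tool_pos: [628.2, 184.6, 153.1]
tool_rot: [[-0.245, -0.0, 0.97], [-0.97, -0.0, -0.245], [0.0, -1.0, -0.0]]
ft_force: [0.7, -0.9, -1.6]
width: 29.3
```

Emit:
{"api": "drive_tool", "payload": {
  "increments": [
    {"dp": [-0.0378, -0.0761, 0], "delta_rot": [0, 0, -0.0012]},
    {"dp": [-0.0378, -0.0761, 0], "delta_rot": [0, 0, -0.0012]},
    {"dp": [-0.0378, -0.0761, 0], "delta_rot": [0, 0, -0.0012]},
    {"dp": [-0.0378, -0.0761, 0], "delta_rot": [0, 0, -0.0012]},
    {"dp": [-0.0378, -0.0761, 0], "delta_rot": [0, 0, -0.0012]},
    {"dp": [-0.0378, -0.0761, 0], "delta_rot": [0, 0, -0.0012]},
    {"dp": [-0.0378, -0.0761, 0], "delta_rot": [0, 0, -0.0012]},
    {"dp": [-0.0378, -0.0761, 0], "delta_rot": [0, 0, -0.0012]},
    {"dp": [-0.0378, -0.0761, 0], "delta_rot": [0, 0, -0.0012]},
    {"dp": [-0.0378, -0.0761, 0], "delta_rot": [0, 0, -0.0012]},
    {"dp": [0, 0, 0], "delta_rot": [0, 0, 0]},
    {"dp": [0, 0, -0.06], "delta_rot": [0, 0, 0]},
    {"dp": [0, 0, -0.06], "delta_rot": [0, 0, 0]},
    {"dp": [0, 0, -0.06], "delta_rot": [0, 0, 0]},
    {"dp": [0, 0, 0], "delta_rot": [0, 0, 0]},
    {"dp": [0, 0, 0], "delta_rot": [0, 0, 0]}
  ]
}}

```text
time_s: 16.1
tool_pos: [439.7, -195.5, 63.5]
tool_rot: [[-0.281, -0.0, 0.96], [-0.96, 0.0, -0.281], [-0.0, -1.0, -0.0]]
ft_force: [1.4, -0.1, -1.3]
width: 29.3
```

Run:
```python
from plant import manip, eyes, finder
from fit import *
out=[]
for n,(x,y) in(('top',(388,268)),('scene',(325,310))):
    f=eyes.grab_frame(n); v=f['frame'][:,:,::-1].copy()
    cv2.polylines(v,[np.round(cv2.convexHull(proj(f,box(439.8,-195.6,np.radians(-16.4),76,180,10,10)).astype(np.float32))).astype(np.int32)],True,(0,255,0),1)
    cv2.polylines(v,[np.round(cv2.convexHull(proj(f,box(439.8,-195.6,np.radians(-16.4),30,90,62,92)).astype(np.float32))).astype(np.int32)],True,(255,0,0),1)
    out.append(cv2.resize(v[y-80:y+80,x-80:x+80],(400,400),interpolation=cv2.INTER_CUBIC))
cv2.imwrite('pics/s1.png',np.hstack(out)); print(manip.observe()['tool_pos'])
```

```text
[ 440.22315239 -195.90785309   64.23919542]
```

View pics/s1.png

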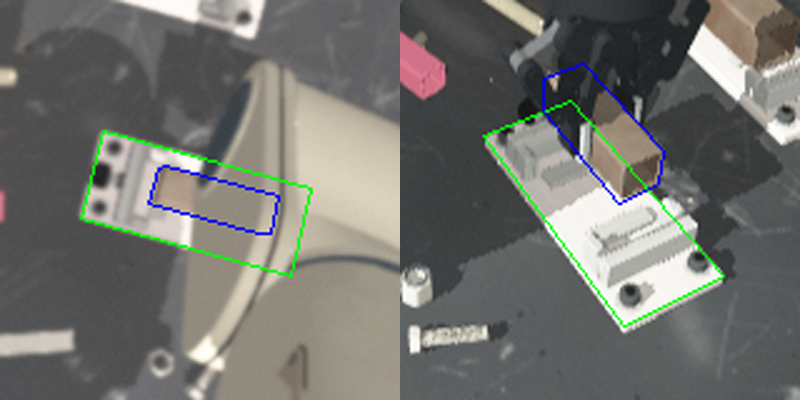

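Emit:
{"api": "drive_tool", "payload": {
  "increments": [
    {"dp": [0, 0, -0.03], "delta_rot": [0, 0, 0]},
    {"dp": [0, 0, -0.03], "delta_rot": [0, 0, 0]},
    {"dp": [0, 0, -0.02], "delta_rot": [0, 0, 0]},
    {"dp": [0, 0, -0.01], "delta_rot": [0, 0, 0]},
    {"dp": [0, 0, -0.002], "delta_rot": [0, 0, 0]},
    {"dp": [0, 0, 0], "delta_rot": [0, 0, 0]}
  ]
}}

```text
time_s: 16.95
tool_pos: [439.6, -195.9, 17.3]
tool_rot: [[-0.281, 0.0, 0.96], [-0.96, -0.0, -0.281], [0.0, -1.0, 0.0]]
ft_force: [0.2, -0.1, -1.8]
width: 29.7
```

Emit:
{"api": "drive_tool", "payload": {
  "increments": [
    {"dp": [0, 0, 0], "delta_rot": [0, 0, 0]},
    {"dp": [0, 0, 0], "delta_rot": [0, 0, 0]},
    {"dp": [0, 0, 0], "delta_rot": [0, 0, 0]},
    {"dp": [0, 0, 0], "delta_rot": [0, 0, 0]},
    {"dp": [0, 0, 0], "delta_rot": [0, 0, 0]},
    {"dp": [0, 0, 0.03], "delta_rot": [0, 0, 0]},
    {"dp": [0, 0, 0.06], "delta_rot": [0, 0, 0]},
    {"dp": [0, 0, 0.06], "delta_rot": [0, 0, 0]},
    {"dp": [0, 0, 0.06], "delta_rot": [0, 0, 0]},
    {"dp": [0, 0, 0.06], "delta_rot": [0, 0, 0]},
    {"dp": [0.085, 0.0166, 0], "delta_rot": [0, 0, -0.0028]},
    {"dp": [0.085, 0.0166, 0], "delta_rot": [0, 0, -0.0028]},
    {"dp": [0.085, 0.0166, 0], "delta_rot": [0, 0, -0.0028]},
    {"dp": [0.085, 0.0166, 0], "delta_rot": [0, 0, -0.0028]},
    {"dp": [0.085, 0.0166, 0], "delta_rot": [0, 0, -0.0028]},
    {"dp": [0, 0, 0], "delta_rot": [0, 0, 0]},
    {"dp": [0, 0, 0], "delta_rot": [0, 0, 0]}
  ],
  "claw": 1
}}

```text
time_s: 19.08
tool_pos: [651.0, -154.2, 152.5]
tool_rot: [[-0.323, -0.001, 0.946], [-0.946, 0.0, -0.323], [0.0, -1.0, -0.001]]
ft_force: [-0.8, 0.0, -0.1]
width: 85.3
```

Run:
```python
from plant import manip, eyes, finder
from fit import *
out=[]
for n,(x,y) in(('top',(388,268)),('scene',(325,310))):
    f=eyes.grab_frame(n); v=f['frame'][:,:,::-1].copy()
    q=finder.cut_out(f,'tube_short')
    for k in q[:2]: print(n,k['score'],fit(f,k['mask'],30,90,16,46,(439,-195,-16)))
    out.append(cv2.resize(v[y-80:y+80,x-80:x+80],(400,400),interpolation=cv2.INTER_CUBIC))
cv2.imwrite('pics/s2.png',np.hstack(out)); print(manip.observe()['tool_pos'])
```

```text
scene 0.79 (array([ 440.34326184, -195.7169677 ,  -17.35720467]), np.float64(0.8755760368663594))
[ 650.95471755 -154.65483009  152.62642196]
```

View pics/s2.png

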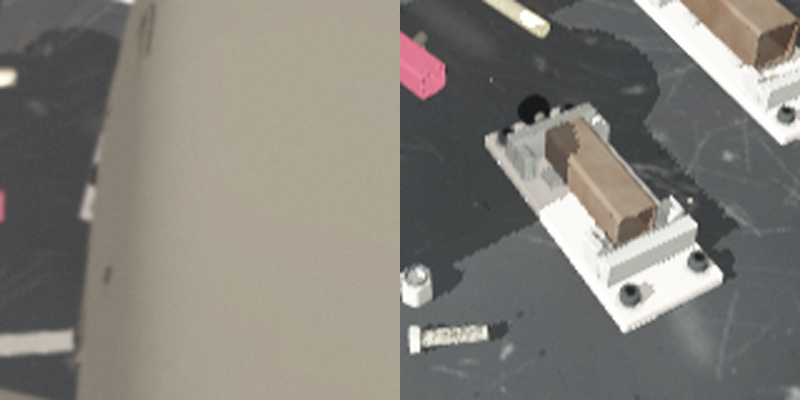

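The short tube sits flat between the stops (scene crop around (600,180)). On to the medium one.

Emit:
{"api": "drive_tool", "payload": {
  "increments": [
    {"dp": [0.002, 0, -0.06], "delta_rot": [0, 0, 0]},
    {"dp": [0, 0, -0.06], "delta_rot": [0, 0, 0]},
    {"dp": [0, 0, -0.06], "delta_rot": [0, 0, 0]},
    {"dp": [0, 0, -0.06], "delta_rot": [0, 0, 0]},
    {"dp": [0, 0, -0.025], "delta_rot": [0, 0, 0]},
    {"dp": [0, 0, 0], "delta_rot": [0, 0, 0]}
  ]
}}

```text
time_s: 20.02
tool_pos: [652.3, -154.4, 19.4]
tool_rot: [[-0.323, -0.001, 0.946], [-0.946, 0.0, -0.323], [0.0, -1.0, -0.001]]
ft_force: [0.5, 0.0, 0.5]
width: 85.7
```

Emit:
{"api": "drive_tool", "payload": {
  "increments": [
    {"dp": [0, 0, 0], "delta_rot": [0, 0, 0]},
    {"dp": [0, 0, 0], "delta_rot": [0, 0, 0]},
    {"dp": [0, 0, 0], "delta_rot": [0, 0, 0]},
    {"dp": [0, 0, 0], "delta_rot": [0, 0, 0]},
    {"dp": [0, 0, 0], "delta_rot": [0, 0, 0]},
    {"dp": [0, 0, 0], "delta_rot": [0, 0, 0]},
    {"dp": [0, 0, 0], "delta_rot": [0, 0, 0]}
  ],
  "claw": 0
}}

```text
time_s: 20.9
tool_pos: [653.6, -154.4, 21.0]
tool_rot: [[-0.323, 0.001, 0.946], [-0.946, -0.0, -0.323], [-0.0, -1.0, 0.001]]
ft_force: [-0.6, 0.5, 5.4]
width: 39.7
```

Emit:
{"api": "drive_tool", "payload": {
  "increments": [
    {"dp": [0, 0, 0.02], "delta_rot": [0, 0, 0]},
    {"dp": [0, 0, 0.06], "delta_rot": [0, 0, 0]},
    {"dp": [0, 0, 0.06], "delta_rot": [0, 0, 0]},
    {"dp": [0, 0, 0.06], "delta_rot": [0, 0, 0]},
    {"dp": [0, 0, 0.06], "delta_rot": [0, 0, 0]},
    {"dp": [0, 0, 0.01], "delta_rot": [0, 0, 0]},
    {"dp": [0, 0, 0], "delta_rot": [0, 0, 0]}
  ]
}}

```text
time_s: 21.78
tool_pos: [652.6, -154.2, 154.4]
tool_rot: [[-0.323, -0.0, 0.946], [-0.946, 0.0, -0.323], [0.0, -1.0, -0.0]]
ft_force: [0.3, 0.4, -3.7]
width: 39.5
```

Run:
```python
from plant import manip, eyes, finder
from fit import *
f=eyes.grab_frame('top');x,y=210,185
v=f['frame'][:,:,::-1].copy(); 
r=finder.cut_out(f,'fixture_medium')[0]; print(r['score'],fit(f,r['mask'],76,200,0,10,(628,178,-15)),rect(f,r['mask'],10))
a=cv2.resize(v[y-40:y+40,x-60:x+60],None,fx=6.6,fy=6.6,interpolation=cv2.INTER_CUBIC)
p=lambda b:[np.round(cv2.convexHull(((proj(f,b)-[x-60,y-40]+.5)*6.6).astype(np.float32))).astype(np.int32)]
cv2.polylines(a,p(box(627.1,176.4,np.radians(-14.6),76,200,10,10)),True,(0,255,0),1)
cv2.polylines(a,p(box(627.1,176.4,np.radians(-14.6),48,120,32,32)),True,(0,0,255),1)
cv2.imwrite('pics/m1.png',a)
```

```text
0.56 (array([629.23602445, 178.6105172 , -15.41320501]), np.float64(0.9446802061230676)) [627.9 178.5 205.   76.4 -15.4]
```

View pics/m1.png

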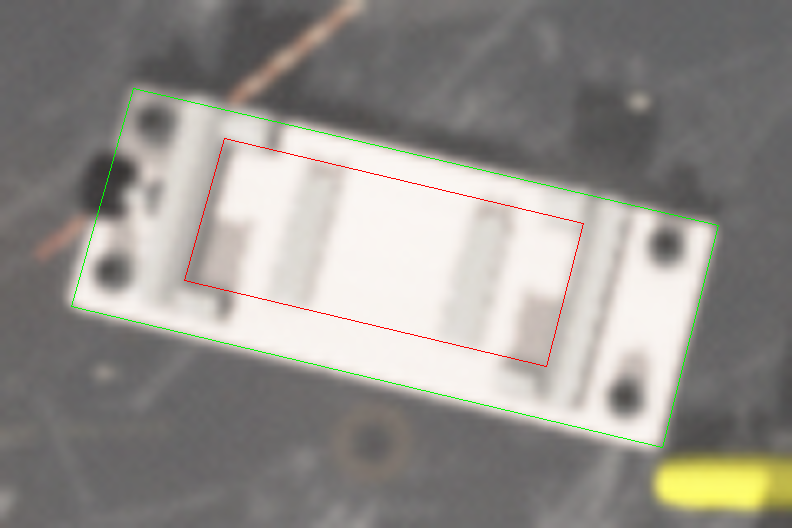

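Emit:
{"api": "drive_tool", "payload": {
  "increments": [
    {"dp": [-0.0062, 0.0828, 0], "delta_rot": [0, 0, 0.0028]},
    {"dp": [-0.0062, 0.0828, 0], "delta_rot": [0, 0, 0.0028]},
    {"dp": [-0.0062, 0.0828, 0], "delta_rot": [0, 0, 0.0028]},
    {"dp": [-0.0062, 0.0828, 0], "delta_rot": [0, 0, 0.0028]},
    {"dp": [-0.0062, 0.0828, 0], "delta_rot": [0, 0, 0.0028]},
    {"dp": [-0.0062, 0.0828, 0], "delta_rot": [0, 0, 0.0028]},
    {"dp": [-0.0062, 0.0828, 0], "delta_rot": [0, 0, 0.0028]},
    {"dp": [-0.0062, 0.0828, 0], "delta_rot": [0, 0, 0.0028]},
    {"dp": [0, 0, 0], "delta_rot": [0, 0, 0]},
    {"dp": [0, 0, -0.06], "delta_rot": [0, 0, 0]},
    {"dp": [0, 0, -0.06], "delta_rot": [0, 0, 0]},
    {"dp": [0, 0, -0.06], "delta_rot": [0, 0, 0]},
    {"dp": [0, 0, 0], "delta_rot": [0, 0, 0]},
    {"dp": [0, 0, 0], "delta_rot": [0, 0, 0]}
  ]
}}

```text
time_s: 23.62
tool_pos: [628.6, 176.5, 65.2]
tool_rot: [[-0.256, 0.0, 0.967], [-0.967, -0.0, -0.256], [0.0, -1.0, 0.0]]
ft_force: [-0.5, -1.4, -2.8]
width: 39.7
```

Run:
```python
from plant import manip, eyes, finder
from fit import *
out=[];P=manip.observe()['tool_pos'];print(P)
for n,(x,y) in(('top',(210,185)),('scene',(260,190))):
    f=eyes.grab_frame(n); v=f['frame'][:,:,::-1].copy();v=cv2.resize(v,None,fx=4,fy=4,interpolation=cv2.INTER_CUBIC)
    for b,c in((box(627.6,176.9,np.radians(-14.8),76,200,10,10),(0,255,0)),(box(P[0],P[1],np.radians(-14.8),40,110,P[2]-4,P[2]+36),(255,0,0))):
        cv2.polylines(v,[np.round(4*cv2.convexHull(proj(f,b).astype(np.float32))).astype(np.int32)],True,c,1)
    out.append(v[4*y-200:4*y+200,4*x-200:4*x+200])
cv2.imwrite('pics/m2.png',np.hstack(out))
```

```text
[628.55445398 176.45867877  65.15881846]
```

View pics/m2.png

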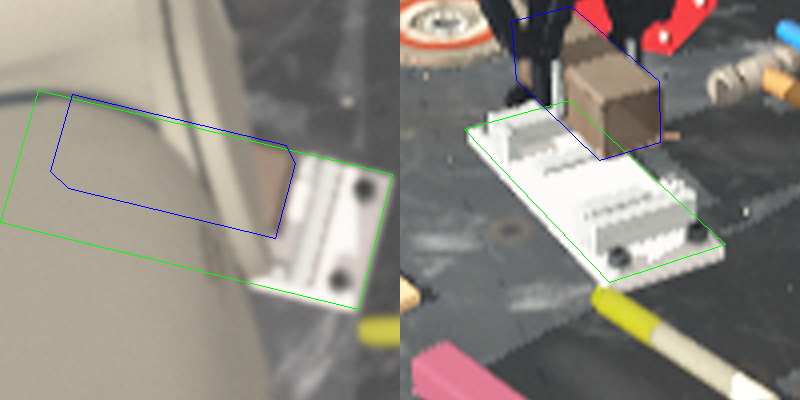

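Emit:
{"api": "drive_tool", "payload": {
  "increments": [
    {"dp": [-0.002, 0.001, -0.03], "delta_rot": [0, 0, 0]},
    {"dp": [0, 0, -0.03], "delta_rot": [0, 0, 0]},
    {"dp": [0, 0, -0.018], "delta_rot": [0, 0, 0]},
    {"dp": [0, 0, -0.008], "delta_rot": [0, 0, 0]},
    {"dp": [0, 0, 0], "delta_rot": [0, 0, 0]},
    {"dp": [0, 0, 0], "delta_rot": [0, 0, 0]}
  ]
}}

```text
time_s: 24.48
tool_pos: [627.4, 177.4, 21.9]
tool_rot: [[-0.256, 0.0, 0.967], [-0.967, 0.0, -0.256], [-0.0, -1.0, 0.0]]
ft_force: [-0.9, 0.6, -2.4]
width: 39.3
```

Emit:
{"api": "drive_tool", "payload": {
  "increments": [
    {"dp": [0, 0, -0.002], "delta_rot": [0, 0, 0]},
    {"dp": [0, 0, 0], "delta_rot": [0, 0, 0]}
  ]
}}

```text
time_s: 24.72
tool_pos: [627.4, 177.5, 21.1]
tool_rot: [[-0.256, 0.001, 0.967], [-0.967, 0.0, -0.256], [-0.0, -1.0, 0.0]]
ft_force: [-0.5, 0.6, -0.8]
width: 39.7
```

Emit:
{"api": "drive_tool", "payload": {
  "increments": [
    {"dp": [0, 0, 0], "delta_rot": [0, 0, 0]},
    {"dp": [0, 0, 0], "delta_rot": [0, 0, 0]},
    {"dp": [0, 0, 0], "delta_rot": [0, 0, 0]},
    {"dp": [0, 0, 0], "delta_rot": [0, 0, 0]},
    {"dp": [0, 0, 0], "delta_rot": [0, 0, 0]},
    {"dp": [0, 0, 0.03], "delta_rot": [0, 0, 0]},
    {"dp": [0, 0, 0.06], "delta_rot": [0, 0, 0]},
    {"dp": [0, 0, 0.06], "delta_rot": [0, 0, 0]},
    {"dp": [0, 0, 0.06], "delta_rot": [0, 0, 0]},
    {"dp": [0, 0, 0.06], "delta_rot": [0, 0, 0]},
    {"dp": [0, -0.1, 0], "delta_rot": [0, 0, 0]},
    {"dp": [0, -0.1, 0], "delta_rot": [0, 0, 0]},
    {"dp": [0, -0.1, 0], "delta_rot": [0, 0, 0]},
    {"dp": [0, -0.05, 0], "delta_rot": [0, 0, 0]},
    {"dp": [0, 0, 0], "delta_rot": [0, 0, 0]}
  ],
  "claw": 1
}}

```text
time_s: 26.6
tool_pos: [627.3, 0.6, 156.9]
tool_rot: [[-0.258, 0.001, 0.966], [-0.966, -0.0, -0.258], [-0.0, -1.0, 0.001]]
ft_force: [0.6, 0.1, -0.1]
width: 85.7
```

Run:
```python
from plant import manip, eyes, finder
from fit import *
print(manip.observe()['tool_pos'])
F={n:eyes.grab_frame(n) for n in('top','scene')}
for n,f in F.items():
    for k in finder.cut_out(f,'tube_medium')[:2]: print(n,'med',fit(f,k['mask'],40,110,16,56,(628,177,-15)))
    for k in finder.cut_out(f,'tube_short')[:2]: print(n,'short',fit(f,k['mask'],30,90,16,46,(440,-195,-16)))
    for k in finder.cut_out(f,'tube_long')[:3]: print(n,'long',fit(f,k['mask'],25,130,9,34,(435,254,-14)))
    for k in finder.cut_out(f,'marker')[:3]: print(n,'marker',rect(f,k['mask'],8))
    r=finder.cut_out(f,'fixture_long')
    if r:print(n,'flong',fit(f,r[0]['mask'],76,220,0,10,(650,-160,-17)))
    cv2.imwrite(f'pics/q_{n}.png',f['frame'][:,:,::-1])
```

```text
[6.27318474e+02 5.65429399e-01 1.56932361e+02]
top short (array([ 438.63107798, -201.12218207,  -17.05802667]), np.float64(0.54421768707483))
top long (array([435.99137218, 255.13273202, -14.56316774]), np.float64(0.9508578075021809))
top flong (array([ 650.52844151, -162.21685082,  -18.12325427]), np.float64(0.5527806209484818))
scene med (array([632.47093621, 184.84576475, -17.8943187 ]), np.float64(0.8067563698826223))
scene short (array([ 440.2847296 , -195.74320951,  -18.61524947]), np.float64(0.8983460323359971))
scene long (array([436.25206496, 257.7064759 , -15.46926073]), np.float64(0.8201284796573876))
scene long (array([435., 254., -14.]), np.float64(0.0))
scene marker [551.4  18.6 140.9  18.1  -2.2]
scene marker [432.5 249.2 190.9 114.3  -3.3]
scene flong (array([ 651.06681008, -159.20359454,  -18.02392915]), np.float64(0.8997263189904212))
```

View pics/q_top.png

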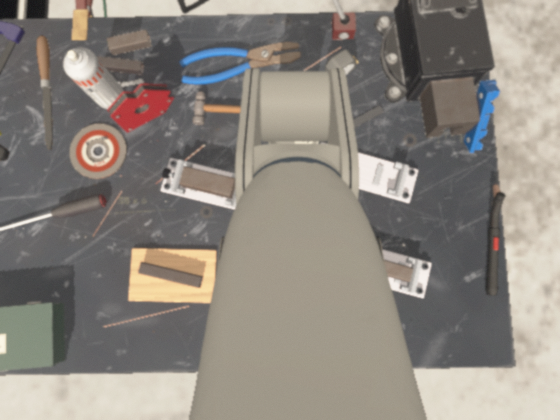

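View pics/q_scene.png

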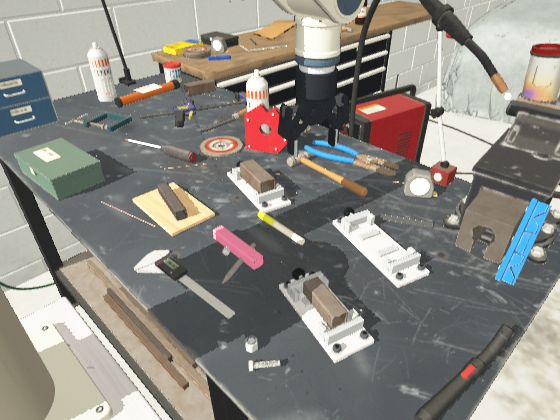

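Emit:
{"api": "drive_tool", "payload": {
  "increments": [
    {"dp": [-0.0547, 0.0727, 0], "delta_rot": [0, 0, 0]},
    {"dp": [-0.0547, 0.0727, 0], "delta_rot": [0, 0, 0]},
    {"dp": [-0.0547, 0.0727, 0], "delta_rot": [0, 0, 0]},
    {"dp": [-0.0547, 0.0727, 0], "delta_rot": [0, 0, 0]},
    {"dp": [-0.0547, 0.0727, 0], "delta_rot": [0, 0, 0]},
    {"dp": [-0.0547, 0.0727, 0], "delta_rot": [0, 0, 0]},
    {"dp": [-0.0547, 0.0727, 0], "delta_rot": [0, 0, 0]},
    {"dp": [0, 0, 0], "delta_rot": [0, 0, 0]},
    {"dp": [0, 0, -0.06], "delta_rot": [0, 0, 0]},
    {"dp": [0, 0, -0.06], "delta_rot": [0, 0, 0]},
    {"dp": [0, 0, -0.06], "delta_rot": [0, 0, 0]},
    {"dp": [0, 0, -0.06], "delta_rot": [0, 0, 0]},
    {"dp": [0, 0, -0.04], "delta_rot": [0, 0, 0]},
    {"dp": [0, 0, -0.012], "delta_rot": [0, 0, 0]},
    {"dp": [0, 0, 0], "delta_rot": [0, 0, 0]}
  ]
}}

```text
time_s: 29.08
tool_pos: [436.1, 256.5, 9.8]
tool_rot: [[-0.256, -0.0, 0.967], [-0.967, -0.0, -0.256], [0.0, -1.0, -0.0]]
ft_force: [0.6, 0.4, -0.4]
width: 85.5
```

Emit:
{"api": "drive_tool", "payload": {
  "increments": [
    {"dp": [0, -0.002, 0], "delta_rot": [0, 0, 0]},
    {"dp": [0, 0, 0], "delta_rot": [0, 0, 0]},
    {"dp": [0, 0, 0], "delta_rot": [0, 0, 0]},
    {"dp": [0, 0, 0], "delta_rot": [0, 0, 0]},
    {"dp": [0, 0, 0], "delta_rot": [0, 0, 0]},
    {"dp": [0, 0, 0], "delta_rot": [0, 0, 0]},
    {"dp": [0, 0, 0], "delta_rot": [0, 0, 0]},
    {"dp": [0, 0, 0], "delta_rot": [0, 0, 0]}
  ],
  "claw": 0
}}

```text
time_s: 30.08
tool_pos: [436.0, 256.0, 10.4]
tool_rot: [[-0.255, 0.001, 0.967], [-0.967, 0.0, -0.255], [-0.001, -1.0, 0.001]]
ft_force: [-1.4, -0.6, 6.0]
width: 24.1
```

Emit:
{"api": "drive_tool", "payload": {
  "increments": [
    {"dp": [0, 0, 0.02], "delta_rot": [0, 0, 0]},
    {"dp": [0, 0, 0.06], "delta_rot": [0, 0, 0]},
    {"dp": [0, 0, 0.06], "delta_rot": [0, 0, 0]},
    {"dp": [0, 0, 0.06], "delta_rot": [0, 0, 0]},
    {"dp": [0, 0, 0.06], "delta_rot": [0, 0, 0]},
    {"dp": [0, 0, 0.03], "delta_rot": [0, 0, 0]},
    {"dp": [0, 0, 0], "delta_rot": [0, 0, 0]}
  ]
}}

```text
time_s: 30.95
tool_pos: [436.1, 256.1, 155.7]
tool_rot: [[-0.256, 0.002, 0.967], [-0.967, 0.001, -0.256], [-0.001, -1.0, 0.001]]
ft_force: [0.8, -0.5, -1.3]
width: 24.3
```

Run:
```python
from plant import manip, eyes, finder
from fit import *
f=eyes.grab_frame('top');x,y=365,172
v=f['frame'][:,:,::-1].copy(); 
for r in finder.cut_out(f,'fixture_long')[:1]: print(r['score'],fit(f,r['mask'],76,220,0,10,(650,-160,-17)))
a=cv2.resize(v[y-40:y+40,x-60:x+60],None,fx=6.6,fy=6.6,interpolation=cv2.INTER_CUBIC)
p=lambda b:[np.round(cv2.convexHull(((proj(f,b)-[x-60,y-40]+.5)*6.6).astype(np.float32))).astype(np.int32)]
g=(649.2,-160.6,np.radians(-17.8))
cv2.polylines(a,p(box(*g,76,220,10,10)),True,(0,255,0),1)
cv2.polylines(a,p(box(*g,48,140,32,32)),True,(0,0,255),1)
cv2.imwrite('pics/l1.png',a)
print(manip.observe()['tool_pos'])
```

```text
0.96 (array([ 652.36899502, -158.46737992,  -16.98008256]), np.float64(0.92615469082424))
[435.16335946 255.53488682 154.09949745]
```

View pics/l1.png

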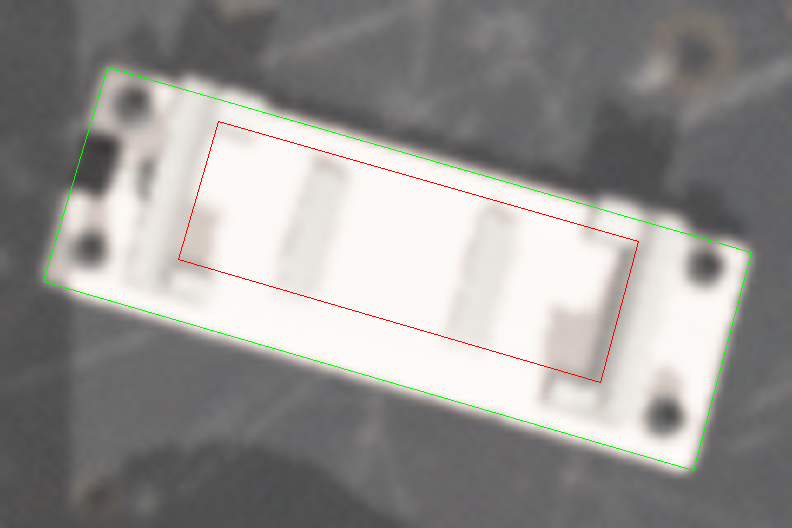

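Emit:
{"api": "drive_tool", "payload": {
  "increments": [
    {"dp": [0.0428, -0.0831, 0], "delta_rot": [0, 0, -0.0015]},
    {"dp": [0.0428, -0.0831, 0], "delta_rot": [0, 0, -0.0015]},
    {"dp": [0.0428, -0.0831, 0], "delta_rot": [0, 0, -0.0015]},
    {"dp": [0.0428, -0.0831, 0], "delta_rot": [0, 0, -0.0015]},
    {"dp": [0.0428, -0.0831, 0], "delta_rot": [0, 0, -0.0015]},
    {"dp": [0.0428, -0.0831, 0], "delta_rot": [0, 0, -0.0015]},
    {"dp": [0.0428, -0.0831, 0], "delta_rot": [0, 0, -0.0015]},
    {"dp": [0.0428, -0.0831, 0], "delta_rot": [0, 0, -0.0015]},
    {"dp": [0.0428, -0.0831, 0], "delta_rot": [0, 0, -0.0015]},
    {"dp": [0.0428, -0.0831, 0], "delta_rot": [0, 0, -0.0015]},
    {"dp": [0, 0, 0], "delta_rot": [0, 0, 0]},
    {"dp": [0, 0, -0.06], "delta_rot": [0, 0, 0]},
    {"dp": [0, 0, -0.06], "delta_rot": [0, 0, 0]},
    {"dp": [0, 0, -0.06], "delta_rot": [0, 0, 0]},
    {"dp": [0, 0, 0], "delta_rot": [0, 0, 0]},
    {"dp": [0, 0, 0], "delta_rot": [0, 0, 0]}
  ]
}}

```text
time_s: 33.05
tool_pos: [649.7, -159.2, 65.0]
tool_rot: [[-0.301, -0.0, 0.954], [-0.954, 0.0, -0.301], [-0.0, -1.0, -0.0]]
ft_force: [0.4, 0.2, -1.8]
width: 24.3
```

Run:
```python
from plant import manip, eyes, finder
from fit import *
out=[];P=manip.observe()['tool_pos'];print(P)
for n,(x,y) in(('top',(365,172)),('scene',(385,240))):
    f=eyes.grab_frame(n); v=f['frame'][:,:,::-1].copy();v=cv2.resize(v,None,fx=4,fy=4,interpolation=cv2.INTER_CUBIC)
    for b,c in((box(649.7,-160.4,np.radians(-17.5),76,220,10,10),(0,255,0)),(box(P[0],P[1],np.radians(-17.5),25,130,P[2]-1,P[2]+24),(255,0,0))):
        cv2.polylines(v,[np.round(4*cv2.convexHull(proj(f,b).astype(np.float32))).astype(np.int32)],True,c,1)
    out.append(v[4*y-200:4*y+200,4*x-200:4*x+200])
cv2.imwrite('pics/l2.png',np.hstack(out))
```

```text
[ 649.74724806 -159.18246484   65.04042847]
```

View pics/l2.png

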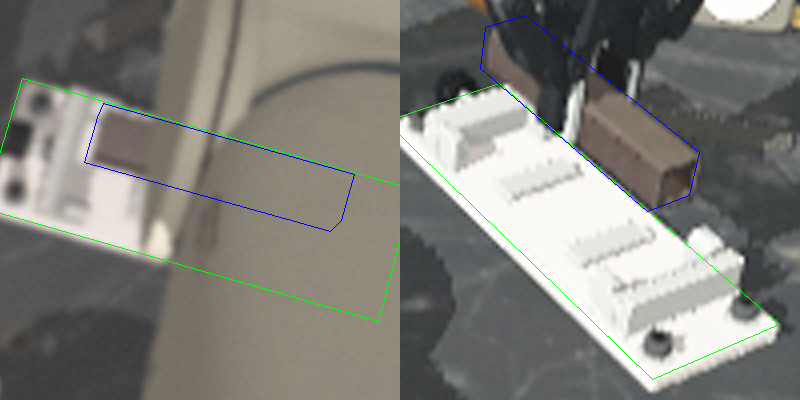

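Emit:
{"api": "drive_tool", "payload": {
  "increments": [
    {"dp": [0, 0, -0.03], "delta_rot": [0, 0, 0]},
    {"dp": [0, 0, -0.03], "delta_rot": [0, 0, 0]},
    {"dp": [0, 0, -0.02], "delta_rot": [0, 0, 0]},
    {"dp": [0, 0, -0.01], "delta_rot": [0, 0, 0]},
    {"dp": [0, 0, -0.004], "delta_rot": [0, 0, 0]},
    {"dp": [0, 0, 0], "delta_rot": [0, 0, 0]}
  ]
}}

```text
time_s: 33.9
tool_pos: [650.0, -159.8, 18.0]
tool_rot: [[-0.301, 0.001, 0.954], [-0.954, -0.0, -0.301], [-0.0, -1.0, 0.001]]
ft_force: [0.2, -0.5, -2.2]
width: 23.9
```

Seated to about 1 mm with no contact force. Now I release it, rise and back off toward the base to clear both views.

Emit:
{"api": "drive_tool", "payload": {
  "increments": [
    {"dp": [0, 0, -0.002], "delta_rot": [0, 0, 0]},
    {"dp": [0, 0, 0], "delta_rot": [0, 0, 0]}
  ]
}}

```text
time_s: 34.15
tool_pos: [650.2, -159.8, 17.4]
tool_rot: [[-0.301, 0.001, 0.954], [-0.954, -0.0, -0.301], [-0.0, -1.0, 0.001]]
ft_force: [-1.0, 0.7, 3.5]
width: 24.4
```

Emit:
{"api": "drive_tool", "payload": {
  "increments": [
    {"dp": [0, 0, 0], "delta_rot": [0, 0, 0]},
    {"dp": [0, 0, 0], "delta_rot": [0, 0, 0]},
    {"dp": [0, 0, 0], "delta_rot": [0, 0, 0]},
    {"dp": [0, 0, 0], "delta_rot": [0, 0, 0]},
    {"dp": [0, 0, 0], "delta_rot": [0, 0, 0]},
    {"dp": [0, 0, 0.03], "delta_rot": [0, 0, 0]},
    {"dp": [0, 0, 0.06], "delta_rot": [0, 0, 0]},
    {"dp": [0, 0, 0.06], "delta_rot": [0, 0, 0]},
    {"dp": [0, 0, 0.06], "delta_rot": [0, 0, 0]},
    {"dp": [0, 0, 0.06], "delta_rot": [0, 0, 0]},
    {"dp": [0, 0, 0.06], "delta_rot": [0, 0, 0]},
    {"dp": [-0.05, -0.08, 0], "delta_rot": [0, 0, 0]},
    {"dp": [-0.08, -0.08, 0], "delta_rot": [0, 0, 0]},
    {"dp": [-0.08, -0.08, 0], "delta_rot": [0, 0, 0]},
    {"dp": [-0.08, -0.08, 0], "delta_rot": [0, 0, 0]},
    {"dp": [-0.08, -0.08, 0], "delta_rot": [0, 0, 0]},
    {"dp": [-0.08, -0.08, 0], "delta_rot": [0, 0, 0]},
    {"dp": [-0.08, -0.08, 0], "delta_rot": [0, 0, 0]},
    {"dp": [-0.08, -0.08, 0], "delta_rot": [0, 0, 0]},
    {"dp": [0, 0, 0], "delta_rot": [0, 0, 0]}
  ],
  "claw": 1
}}

```text
time_s: 36.65
tool_pos: [342.3, -482.3, 183.0]
tool_rot: [[-0.306, 0.001, 0.952], [-0.952, -0.002, -0.306], [0.001, -1.0, 0.001]]
ft_force: [-0.8, 0.4, -0.7]
width: 85.4
```

Run:
```python
from plant import manip, eyes, finder
from fit import *
print(manip.observe()['tool_pos'])
F={n:eyes.grab_frame(n) for n in('top','scene')}
N={'short':(30,90,(439.8,-195.6,-16.4)),'medium':(40,110,(627.6,176.9,-14.8)),'long':(25,130,(649.7,-160.4,-17.5))}
out=[]
for n,f in F.items():
    for t,(w,l,g) in N.items():
        for k in finder.cut_out(f,'tube_'+t)[:2]:
            x,s=fit(f,k['mask'],w,l,16,16+w,g)
            if s>.3:
                d=x[:2]-g[:2];a=np.radians(g[2]);print(n,t,np.round(x,1),round(s,2),'across/along',np.round([np.cos(a)*d[0]+np.sin(a)*d[1],-np.sin(a)*d[0]+np.cos(a)*d[1]],1))
    for k in finder.cut_out(f,'marker')[:1]: print(n,'marker',rect(f,k['mask'],8))
a=F['top']['frame'][120:320,140:440,::-1];cv2.imwrite('pics/e1.png',cv2.resize(a,(795,530),interpolation=cv2.INTER_CUBIC))
a=F['scene']['frame'][140:370,200:460,::-1];cv2.imwrite('pics/e2.png',cv2.resize(a,None,fx=2.5,fy=2.5,interpolation=cv2.INTER_CUBIC))
```

```text
[ 342.25378594 -482.31104004  183.01423164]
top short [ 440.3 -196.1  -16.4] 0.92 across/along [ 0.6 -0.3]
top medium [627.8 175.4 -17.6] 0.89 across/along [ 0.6 -1.4]
top long [ 650.3 -160.5  -15.3] 0.85 across/along [0.6 0.1]
top marker [551.8  20.3 133.   17.3  -1.1]
scene short [ 440.4 -195.6  -17.3] 0.93 across/along [0.5 0.2]
scene medium [629.4 180.2 -13.1] 0.89 across/along [0.9 3.7]
```

View pics/e1.png

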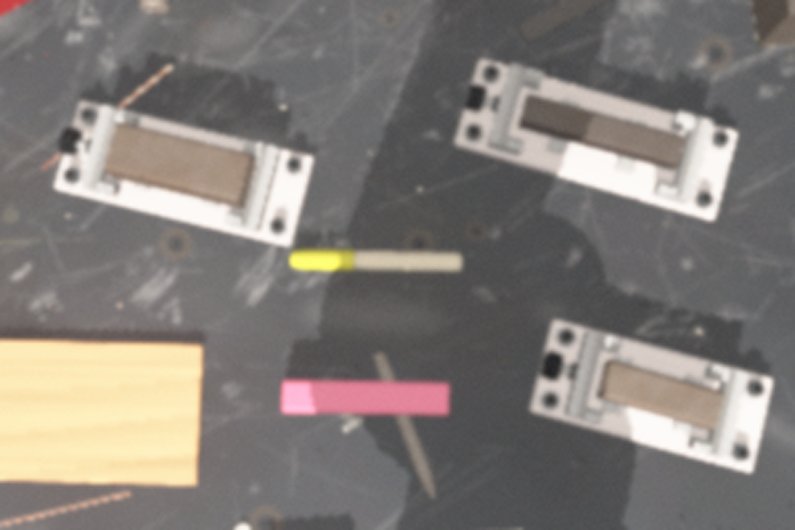

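View pics/e2.png

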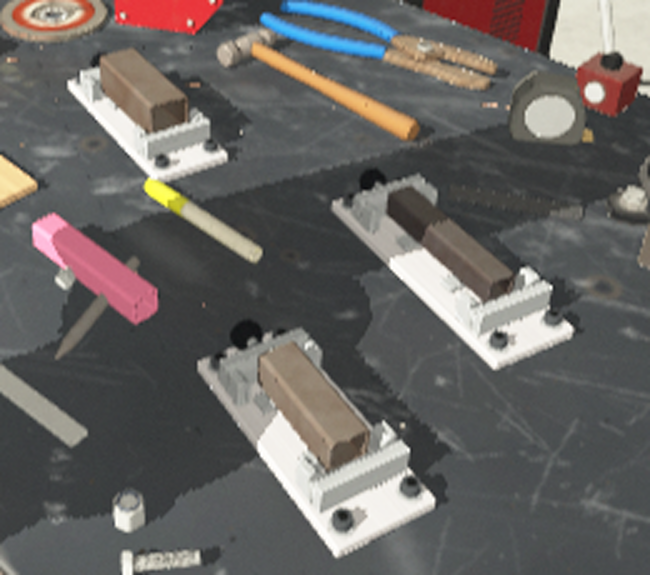

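```bash
python3 -c "
from plant import manip
print(manip.hand_in(), manip.observe()['time_s'])"
```

```text
the job is handed in; nothing more can be done
the job is handed in; nothing more can be done
```

I moved all three tubes into their own fixtures and handed the job in; it reported no verdict. The long tube went to the plywood board first. Then the short went into `fixture_short`, the medium into `fixture_medium`, and the long from the board into `fixture_long`. At the last reading before hand-in (36.65 s) the gripper was open and clear of everything.

My last checks:

- **Top camera:** each tube lies between its stops. The middles are off by less than 1 mm across the nest. Along it they are off by 0.3 mm (short), 1.4 mm (medium) and 0.1 mm (long).
- **Scene camera:** it agreed for the short tube, but put the medium one 3.7 mm along the nest, 5 mm from the top view's figure. Both readings are within the 9 mm allowed. There was no usable scene fit for the long tube, though it looks seated in the picture.
- **Angles:** the fits are within about 3 degrees of the nests; 0.2 rad (about 11 degrees) is allowed.
- **Seating height:** I did not measure it directly. Lowering met no more than 4 N, and all three tubes look flat in the scene picture.
- **Paint marker:** found within about 2 mm of where it started, which is as close as I could measure.

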